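# Re-divide the stock tote for a T-bar and a foot bracket

## Task

Slide the two dividers of the tote so that the long T-bar will fit in the end compartment towards the green riser and the foot bracket in the opposite end compartment, with the brass bush left standing between the dividers. Then draw the T-bar by its head out from under the riser, let it lie on the bench clear of the riser, take it again by its narrow shank and lay it flat, without dropping it, in its compartment (the wide head leaves no room there for fingers beside it). Set the bracket on its foot lengthwise in the other end compartment, and leave everything else where it is.

Things in the scene. Friction and masses are not known exactly. Their poses are not given: they have to be found in the camera images.
- tote: Long low open tote, fixed to the bench. Outer 94 mm (its x) by 380 mm (its y), 40 mm high; walls 5 mm, floor 4 mm, so inside 84 x 370 mm, 36 mm deep. Origin: centre of the underside, on the bench. Its +y end is the end towards the green riser. Two dividers slide along its y and part it into three compartments: long-part end (+y), middle (bush), short-part end (-y).
- divider_long (a joint): Divider nearer the riser. An aluminium plate 6 mm thick across the full inside width, 35 mm high, with a central upright tab 44 mm wide (tote x) and 10 mm thick (tote y) up to 84.5 mm above the bench. The joint value is its sliding travel along tote y, in m: mid-plane at tote y = value; it can travel from -0.03 to +0.10. Dry friction of about 2.5 N holds it where it is left; it can be pinched by its tab from above or pushed. It pushes the loose bush along if it meets it.
- divider_short (a joint): Divider farther from the riser, same plate and tab. The joint value is its travel towards the riser end, in m: mid-plane at tote y = value - 0.150; it can travel from 0 to 0.10. Friction about 2.5 N.
- divider_long_tab (a point): Point on the mid-plane of divider_long near its tab top: 72.5 mm above the bench, 12 mm below the tab's top, centred; axes as the tote's.
- divider_short_tab (a point): The same point on divider_short.
- bush: Brass bush (short tube) 40 mm outside, 24 mm bore, 30 mm high, standing loose on the tote floor between the dividers. Origin: centre of its underside. It stays in the tote between the two dividers.
- riser: Low green sheet-steel riser fixed to the bench at the robot's left: top 200 mm (its x) by 240 mm (its y), 40 mm high, 34 mm clear underneath, side walls at its x ends only, open at its -y end, whose edge is at riser y = -0.120. Origin: centre of its footprint on the bench. Cans stand on it, at riser y > -0.03.
- tbar: Long part: aluminium T-bar about 0.3 kg, 170 mm long along its y, 22 mm high. Wide head 60 mm (its x) by 30 mm, from y = -0.085 to -0.055; shank 20 mm wide from y = -0.055 to +0.085. Origin: on the underside, at the middle of its length and width; centre of mass at y = -0.018. At the start it lies flat on the bench, shank under the riser, its head and about 45 to 60 mm of its length sticking out of the open -y end.
- bracket: Short part: bare steel foot bracket about 0.26 kg. Flat foot 50 mm (its x) by 90 mm (its y), 8 mm thick, with a central upright web 10 mm thick (x), 64 mm long (y), up to 60 mm above the underside. Origin: centre of the underside. At the start it stands on its foot on the bench before the tote, to the robot's right.
- vblock: bystander: bare steel V-block, 50 x 70 mm, 38 mm high, a lengthwise groove in its top; stands on the bench near the bracket, either side of it
- spray_can: bystander: spray can, 60 mm across, about 170 mm high, on the riser
- tin: bystander: tin, 76 mm across, about 90 mm high, on the riser
- paint_can: bystander: paint can, 100 mm across, about 120 mm high, past the riser end of the tote
- brown_bottle: bystander: brown bottle, 56 mm across, about 130 mm high, past the other end of the tote
- wrench: bystander: open wrench, about 180 mm long, flat on the bench to the robot's right
Not all that is in view belongs to the job. What is shaped like the bracket but blue or red is not meant.

How it is judged (in metres and radians):
On the way, in this order (a step that is already met when the one before it is completed fails the run):
1. both dividers are set: end compartment towards the riser over 171 mm, opposite one over 91 mm, bush standing between (value of joint divider_long below 0.011 m and value of joint divider_short above 0.059 m and y of bush in the frame of divider_long_tab below -0.019 m and y of bush in the frame of divider_short_tab above 0.019 m and angle between bush's own z axis and vertical below 0.1 rad and z of bush in the frame of tote below 0.009 m and linear speed of bush below 0.03 m/s), for 0.2 s.
2. the T-bar lies on the bench, clear of the riser and let go (y of tbar in the frame of riser below -0.205 m and height (world z) of tbar below 0.005 m and angle between tbar's own z axis and vertical below 0.09 rad and linear speed of tbar below 0.03 m/s and contact force between tbar and the fingers below 0.1 N), for 0.2 s.
3. the T-bar lies flat in its compartment (z of tbar in the frame of tote between 0 and 0.009 m and angle between tbar's own z axis and vertical below 0.09 rad and angle between the y axis of tbar and the y axis of tote, either way round below 0.25 rad and x of tbar in the frame of tote between -0.025 and 0.025 m and linear speed of tbar below 0.03 m/s and y of tbar in the frame of divider_long_tab above 0.084 m and y of tbar in the frame of tote below 0.104 m), for 0.2 s.
At the end, for the whole second after the job is handed in: T-bar flat on the tote floor (5 mm, 5 degrees), between divider_long and the riser-side end wall; bracket on its foot on the floor between divider_short and the other end wall; both lengthwise (14 degrees); bush standing between the dividers; all at rest (all of step 1 and all of step 3 and z of bracket in the frame of tote between 0 and 0.009 m and angle between bracket's own z axis and vertical below 0.09 rad and angle between the y axis of bracket and the y axis of tote, either way round below 0.25 rad and x of bracket in the frame of tote between -0.025 and 0.025 m and linear speed of bracket below 0.03 m/s and y of bracket in the frame of divider_short_tab below -0.043 m and y of bracket in the frame of tote above -0.144 m); the robot touches nothing.
It fails at once if a bystander (V-block, can, tin, bottle or wrench) is shifted by 30 mm or knocked over (distance of any of vblock, spray_can, tin, paint_can, brown_bottle, wrench from where it was at the start of the episode above 0.03 m).
It fails at once if the T-bar or the bracket is dropped (falls free by some 2 cm) ((linear speed of tbar above 0.6 m/s and contact force between tbar and the fingers below 0.05 N) or (linear speed of bracket above 0.6 m/s and contact force between bracket and the fingers below 0.05 N)).
It also fails if it takes over 67 s, if anything falls off the work surface, if the arm or the gripper's body presses on something with over 40 N, if the wrist force passes 120 N, or if a joint passes its speed limit or range.

## Robot

A 6-joint arm with a two-finger parallel gripper is mounted at the origin on the work surface. World frame = base frame: x ahead of the robot, y to its left, z up, the work surface at z = 0. Lengths are in m, angles in degrees, forces in N, time in s.
With the tool pointing down it reaches from about 0.375 to 0.9 m from the base axis. Payload 3.1 kg.
Tool frame: the origin (TCP) lies on the centre line of the jaws, within the pads' length; the fingertips stand 14 mm ahead of it and the grasp point (between the pads) lies 5 mm behind it (bot.tips_ahead is the distance from the TCP to the fingertips, in m); z points along the fingers, y is the line along which they close (so a half turn about z gives the same grasp; the last joint's range is limited). The gripper opens to 87 mm and grips with 3 to 60 N. Pads are 19 mm wide; open, the fingers measure 117 mm over their backs; the gripper's body (75 mm by 190 mm) begins 51 mm behind the grasp point.
Start: joints at [-80.071, 30.224, 82.088, -0, 67.689, -10.227], TCP at [0.215, -0.587, 0.237] pointing down, gripper open.
Joint ranges: [-176.69, 176.69], [-43.24, 126.21], [12.49, 139.97], [-82, 262], [0, 151.66], [-163.58, 163.58]. Speed limits (degrees/s): [159.86, 159.86, 180, 180, 180, 180].

## Interface

Orientations are given as a 3x3 rotation matrix whose columns are the frame's x, y, z axes.
In Python, from rig import bot gives the robot as it stands.
- The arm moves only by the tool play_rows, never from a script. Its argument "moves" is a list that holds one entry, the list of rows, each a list of 6 numbers: the shift along the tool's x, y, z in mm, then the turn, a rotation vector about the tool's x, y, z in rad. A call has 1 to 5 rows; each row shifts and turns the commanded pose from where the row before left it, along the tool's axes as they then stand; what a row does not reach is not made up. A row lasts 1/10 s, in which the tool goes at most 50 mm and 8.59 degrees, less where a joint would pass 70% of its speed; a pose out of reach is approached as far as the arm can. A call with a gripper value outside its range is refused whole. "fingers" is the opening, from -1 (shut) to 1 (fully open), set as the call begins (left out, the last holds). The fingers move at their own pace and stop on an object; the grip force is fixed at half the most. Time passes only in rows, so rows that do not move let the fingers close. It gives the time, the measured TCP pose, the force, the opening and the grip force at its end, in the units of the state.
- bot.read_state(): the state, without advancing time (a new reading comes with each control period).
- bot.capture(name): name is "scene" or "top"; returns a dict with "image" (480x640x3 uint8, blue, green, red), "fx", "fy", "cx", "cy" (pixels), "R" (3x3) and "t" (3): a world point X has camera coordinates R X + t. Camera axes: x right, y down, z forward; pixel columns grow to the right and rows downward; lengths in m; the calibration is good to about 2 mm. A picture is of the moment at which its call begins. There is no depth.
- bot.hand_in(): hands the job in; it is judged then, once.
Trained networks look in a picture, given as the dict that the camera call returned (one of the last four; its "shot" number tells which), for a name from the list of things; names that differ only in an ending like _2 or _b are one class to them, and where a whole thing is asked for, a point or a joint stands for the part that bears it (a point fixed in the world has none). Each returns a list of dicts, best first, with "confidence" (0 to 1); they miss things now and then, are a little off and sometimes report something else, mostly with a low value. They report only what shows in the picture. A call takes as long as a camera call. They do not tell look-alikes from the thing itself.
- bot.search_frame(picture, query): "centre" ([column, row] in pixels, amid what is visible of it).
- bot.silhouettes(picture, query): "pixels" (480x640 bool, what is visible of it) and "centre" ([column, row] in pixels, amid what is visible of it).
- bot.pinpoint(picture, query): "centre" ([column, row] in pixels: a listed point, or the origin of a listed thing).
The state is a dict: "time_s": time; "joint_positions": joint angles; "qvel": joint speeds; "tau": joint torques, N m; "position": TCP position; "tcp_rot": TCP orientation; "force": force on the tool from outside, world axes, zero at the start; "moment": the same for the moment, N m; "opening": opening from 0.0 (shut) to 1.0 (fully open); "grasp_force": force on a finger pad.
Only numpy, scipy, OpenCV 4.12 (cv2) and the standard library are available. Lean on these libraries where they do the work, as an engineer would, in place of code of your own. Each camera call takes 0.05 s, during which the arm holds its last target. There are 200 camera calls.

## Working session

There is one attempt and no reset: what is moved stays moved. The work goes in short steps, Python scripts to look and compute and a tool call to move; the robot and the scene stay as the last step left them, time stands still between calls to the robot, and variables do not carry over. Pictures are saved under pics/ and viewed, at most 10 in all, crops included, and the job is handed in when it is done.

Besides the shell and the picture viewer there is one more tool, called after "Request:" as name(argument=value, ...), one argument or row to a line, values as JSON. play_rows: Moves the arm, as the interface text tells. Its arguments: {"type":"object","properties":{"moves":{"type":"array","items":{"type":"array","items":{"type":"array","items":{"type":"number"}}}},"fingers":{"type":"number"}},"required":["moves"]}

```bash
mkdir -p pics; cat > h.py <<'E'
import numpy as np, cv2
from rig import bot
def ray(p,uv):
    d=np.array([(uv[0]-p["cx"])/p["fx"],(uv[1]-p["cy"])/p["fy"],1.0]);R=np.array(p["R"]);t=np.array(p["t"])
    return -R.T@t,R.T@d
def atz(p,uv,z):
    c,d=ray(p,uv);return c+d*(z-c[2])/d[2]
def proj(p,X):
    c=np.array(p["R"])@np.array(X,float)+np.array(p["t"]);return np.array([p["fx"]*c[0]/c[2]+p["cx"],p["fy"]*c[1]/c[2]+p["cy"]])
E
python3 - <<'E'
from h import *
np.set_printoptions(precision=4,suppress=True)
Z=dict(divider_long_tab=.0725,divider_short_tab=.0725,bush=.004)
for n in("scene","top"):
    p=bot.capture(n);cv2.imwrite(f"pics/{n}0.png",p["image"]);print(n,p["fx"],ray(p,(320,240)))
    for q in["tote","divider_long_tab","divider_short_tab","bush","riser","tbar","bracket","vblock","wrench","paint_can","brown_bottle"]:
        print(q,[(np.round(r["centre"]),round(r["confidence"],2),atz(p,r["centre"],Z.get(q,0))[:2]) for r in bot.pinpoint(p,q)[:3]])
E
```

```text
scene 463.5914254993332 (array([0.9747, 0.6319, 0.8782]), array([-0.4019, -0.5552, -0.7285]))
tote [(array([260., 273.]), 0.74, array([ 0.673 , -0.0383]))]
divider_long_tab [(array([278., 274.]), 0.85, array([0.6675, 0.0445]))]
divider_short_tab [(array([229., 224.]), 0.58, array([ 0.6775, -0.1612]))]
bush [(array([265., 272.]), 0.79, array([ 0.6629, -0.0285]))]
riser [(array([470., 350.]), 0.72, array([0.4256, 0.4091])), (array([304., 213.]), 0.37, array([ 0.4655, -0.146 ]))]
tbar [(array([265., 270.]), 0.27, array([ 0.6584, -0.0379]))]
bracket [(array([278., 180.]), 0.94, array([ 0.4441, -0.3108])), (array([240., 193.]), 0.71, array([ 0.5635, -0.3266])), (array([313., 167.]), 0.55, array([ 0.326 , -0.2974]))]
vblock [(array([305., 214.]), 0.56, array([ 0.4656, -0.1416]))]
wrench [(array([238., 154.]), 0.49, array([ 0.477 , -0.4952])), (array([277., 180.]), 0.24, array([ 0.4479, -0.3119]))]
paint_can [(array([356., 408.]), 0.91, array([0.6986, 0.3612]))]
brown_bottle [(array([195., 194.]), 0.85, array([ 0.6706, -0.4024])), (array([260., 272.]), 0.2, array([ 0.6698, -0.039 ]))]
top 4
[... 438 characters left out ...]
 0.22, array([0.4218, 0.4139]))]
riser [(array([171., 264.]), 0.76, array([0.4199, 0.4016]))]
tbar [(array([291., 178.]), 0.61, array([0.6846, 0.043 ])), (array([195., 259.]), 0.59, array([0.4364, 0.3294]))]
bracket [(array([406., 300.]), 0.95, array([ 0.3139, -0.3049])), (array([413., 262.]), 0.82, array([ 0.43  , -0.3275]))]
vblock [(array([352., 250.]), 0.8, array([ 0.4637, -0.1447])), (array([169., 261.]), 0.58, array([0.428 , 0.4058]))]
wrench [(array([469., 247.]), 0.67, array([ 0.4761, -0.4997]))]
paint_can [(array([185., 171.]), 0.56, array([0.7064, 0.3687]))]
brown_bottle [(array([436., 181.]), 0.59, array([ 0.6802, -0.4033])), (array([350., 248.]), 0.47, array([ 0.471 , -0.1374]))]
```

View pics/scene0.png

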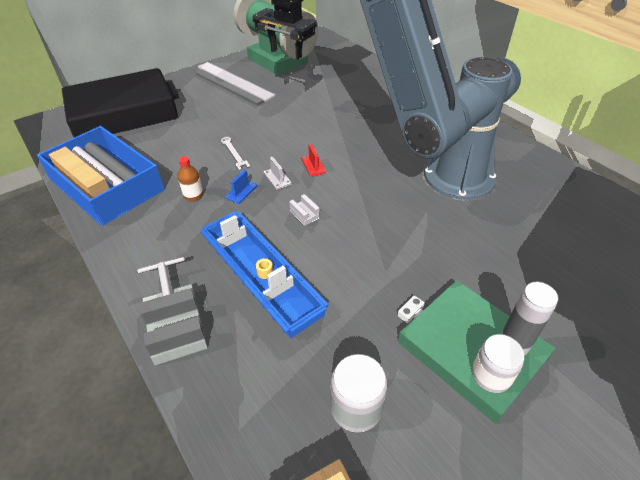

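View pics/top0.png

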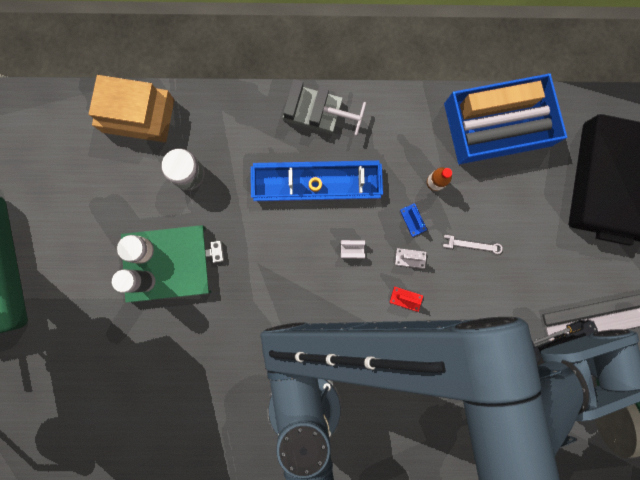

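The scene view shows the tote (265,272) with dividers at (229,224) and (278,278) and the bush at (264,268). The riser is at (470,350), with the T-bar head at (411,307).

There are three bracket-shaped things in the top view: bare steel at (411,258), blue at (413,220) and red at (406,299). The bare steel one is the bracket. I'll fit its pose and confirm it in a crop.

```bash
cat >> h.py <<'E'
from scipy.optimize import minimize
def box(x0,x1,y0,y1,z0,z1): return np.array([[x,y,z] for x in(x0,x1) for y in(y0,y1) for z in(z0,z1)])
M=dict(tote=[box(-.047,.047,-.19,.19,0,.04)],riser=[box(-.1,.1,-.12,.12,0,.04)],
 tbar=[box(-.03,.03,-.085,-.055,0,.022),box(-.01,.01,-.055,.085,0,.022)],
 head=[box(-.03,.03,-.085,-.055,0,.022),box(-.01,.01,-.055,-.035,0,.022)],
 bracket=[box(-.025,.025,-.045,.045,0,.008),box(-.005,.005,-.032,.032,0,.06)],
 tab=[box(-.022,.022,-.005,.005,.04,.0845)])
def hulls(p,m,q,z=0,s=1):
    c,sn=np.cos(q[2]),np.sin(q[2]);R=np.array([[c,-sn,0],[sn,c,0],[0,0,1]])
    return [cv2.convexHull(np.float32([proj(p,R@v+[q[0],q[1],z]) for v in b])) for b in M[m]]
def render(p,m,q,z=0):
    S=4;im=np.zeros((480*S,640*S),np.uint8)
    for h in hulls(p,m,q,z): cv2.fillConvexPoly(im,np.int32(((h+.5)*S*16)),1,shift=4)
    return cv2.resize(im.astype(np.float32),(640,480),interpolation=cv2.INTER_AREA)
def fit(pm,m,q0,z=0):
    def cost(q):
        s=0
        for p,k in pm:
            r=render(p,m,q,z);s+=1-np.minimum(r,k).sum()/np.maximum(r,k).sum()
        return s/len(pm)
    q0=np.array(q0,float);sx=np.vstack([q0,q0+[.012,0,0],q0+[0,.012,0],q0+[0,0,.12]])
    r=minimize(cost,q0,method="Nelder-Mead",options=dict(initial_simplex=sx,xatol=1e-4,fatol=1e-5,maxiter=120));return r.x,r.fun
def hull_mask(k,roi=None):
    k=k.astype(np.uint8)
    n,l,st,_=cv2.connectedComponentsWithStats(k);k=(l==1+np.argmax(st[1:,4])).astype(np.uint8)
    o=np.zeros((480,640),np.uint8);h=cv2.convexHull(cv2.findNonZero(k));cv2.fillConvexPoly(o,h,1);return o.astype(np.float32)
def color(p,lo,hi,roi):
    k=cv2.inRange(cv2.cvtColor(p["image"],cv2.COLOR_BGR2HSV),lo,hi)>0;o=np.zeros_like(k);a,b,c,d=roi;o[b:d,a:c]=k[b:d,a:c];return o
def sil(p,q,near):
    rs=[r for r in bot.silhouettes(p,q) if np.hypot(*(np.array(r["centre"])-near))<15]
    return rs[0]["pixels"].astype(np.float32) if rs else None
E
python3 - <<'E'
from h import *
np.set_printoptions(precision=4,suppress=True)
s=bot.capture("scene");t=bot.capture("top");P=(s,t)
B=((100,120,50),(130,255,255));G=((60,80,30),(95,255,255))
mt=[(s,hull_mask(color(s,*B,(198,208,332,338)))),(t,hull_mask(color(t,*B,(245,155,388,206))))]
mr=[(s,hull_mask(color(s,*G,(390,275,560,420)))),(t,hull_mask(color(t,*G,(110,215,212,310))))]
for n,m,q in(("tote",mt,(.67,-.04,0)),("riser",mr,(.42,.405,0))):
    print(n,fit(m,n,q),*[fit([a],n,q) for a in m])
for n,mm,q,nr in(("tbar","head",(.435,.329,0),((411,307),(215,252))),("bracket","bracket",(.45,-.31,1.57),((278,176),(411,258))),):
    ms=[(p,sil(p,n,c)) for p,c in zip(P,nr)];ms=[a for a in ms if a[1] is not None]
    print(n,len(ms),[a[1].sum() for a in ms])
    if ms:
        print(fit(ms,mm,q),*[fit([a],mm,q) for a in ms])
for n in("divider_long","divider_short"):
    for p,c in zip(P,dict(divider_long=((278,280),(291,180)),divider_short=((229,228),(363,180)))[n]):
        print(n,[(np.round(r["centre"]),round(r["confidence"],2)) for r in bot.silhouettes(p,n)])
a=cv2.resize(t["image"][215:305,370:470],None,fx=4,fy=4,interpolation=cv2.INTER_CUBIC);b=cv2.resize(s["image"][290:325,390:440],None,fx=7,fy=7,interpolation=cv2.INTER_CUBIC)
o=np.zeros((360,760,3),np.uint8);o[:,:400]=a;o[:245,405:755]=b;cv2.imwrite("pics/crop.png",o)
E
```

```text
tote (array([ 0.672 , -0.0342,  0.0469]), np.float64(0.13992246985435486)) (array([ 0.6716, -0.0344,  0.0422]), np.float64(0.1070859432220459)) (array([ 0.6769, -0.0356,  0.0185]), np.float64(0.17231035232543945))
riser (array([0.422 , 0.4103, 0.1135]), np.float64(0.016309738159179688)) (array([0.4225, 0.4103, 0.1115]), np.float64(0.011010348796844482)) (array([0.4212, 0.4107, 0.1128]), np.float64(0.018431663513183594))
tbar 2 [np.float32(448.0), np.float32(249.0)]
(array([0.4467, 0.3319, 0.1769]), np.float64(0.2006719410419464)) (array([0.4458, 0.3316, 0.1924]), np.float64(0.21933621168136597)) (array([0.4482, 0.3335, 0.1541]), np.float64(0.18031412363052368))
bracket 2 [np.float32(468.0), np.float32(505.0)]
(array([ 0.4427, -0.3181,  3.0192]), np.float64(0.06739917397499084)) (array([ 0.4632, -0.2993,  1.5329]), np.float64(0.4228576421737671)) (array([ 0.4423, -0.3187,  3.0367]), np.float64(0.05624109506607056))
divider_long [(array([277., 283.]), 0.93), (array([493., 366.]), 0.54)]
divider_long [(array([289., 184.]), 0.67), (array([352., 249.]), 0.67), (array([135., 248.]), 0.51), (array([437., 179.]), 0.36)]
divider_short [(array([230., 230.]), 0.62)]
divider_short [(array([363., 175.]), 0.56)]
```

View pics/crop.png

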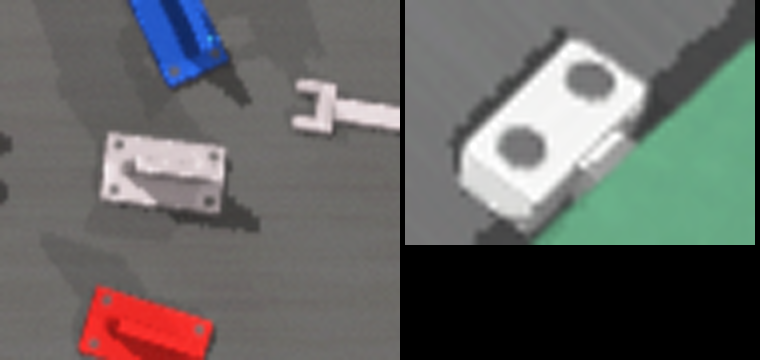

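The crop confirms the bare-steel bracket lying about along y. The T-bar head has two dark bolt holes, and a short piece of shank shows before the riser. The tote and head masks were loose, so I'll refine them.

```bash
cat > m2.py <<'E'
from h import *
np.set_printoptions(precision=4,suppress=True)
s=bot.capture("scene");t=bot.capture("top")
B=((100,80,20),(130,255,255))
def clean(k): return cv2.morphologyEx(k.astype(np.uint8),cv2.MORPH_CLOSE,np.ones((5,5)))
mt=[(s,hull_mask(clean(color(s,*B,(195,205,335,340))))),(t,hull_mask(clean(color(t,*B,(240,150,392,212)))))]
print("tote",fit(mt,"tote",(.672,-.036,.03)),*[fit([a],"tote",(.672,-.036,.03)) for a in mt],[a[1].sum() for a in mt])
W=((0,0,125),(180,60,255))
M["hd"]=[M["head"][0]]
mh=[(s,hull_mask(color(s,*W,(394,288,428,325)))),(t,hull_mask(color(t,*W,(205,236,226,266))))]
print("head",[a[1].sum() for a in mh],fit(mh,"hd",(.44,.33,.11)),*[fit([a],"hd",(.44,.33,.11)) for a in mh])
ms=[(s,sil(s,"bracket",(278,176))),(t,sil(t,"bracket",(411,258)))]
print("bracket",fit(ms,"bracket",(.443,-.318,-.12)),*[fit([a],"bracket",(.443,-.318,-.12)) for a in ms])
v=s["image"].copy()
for n,q in(("tote",fit(mt,"tote",(.672,-.036,.03))[0]),("hd",fit(mh,"hd",(.44,.33,.11))[0]),("bracket",fit(ms,"bracket",(.443,-.318,-.12))[0])):
    for h in hulls(s,n,q): cv2.polylines(v,[np.int32(h*16)],True,(0,0,255),1,shift=4)
cv2.imwrite("pics/ov.png",cv2.resize(v[150:350,190:440],None,fx=3,fy=3))
E
python3 m2.py
```

```text
tote (array([ 0.6728, -0.0337,  0.0563]), np.float64(0.15961697697639465)) (array([ 0.672 , -0.0333,  0.0626]), np.float64(0.1265096664428711)) (array([ 0.6743, -0.0343,  0.0071]), np.float64(0.18716877698898315)) [np.float32(6960.0), np.float32(5283.0)]
head [np.float32(479.0), np.float32(302.0)] (array([0.4475, 0.3332, 0.1669]), np.float64(0.1746373474597931)) (array([0.4488, 0.3322, 0.1503]), np.float64(0.08409297466278076)) (array([0.4473, 0.3346, 0.165 ]), np.float64(0.2290865182876587))
bracket (array([ 0.4429, -0.3184, -0.1386]), np.float64(0.07625234127044678)) (array([ 0.4435, -0.3173, -0.1373]), np.float64(0.0788431167602539)) (array([ 0.4428, -0.3185, -0.1234]), np.float64(0.06576263904571533))
```

View pics/ov.png

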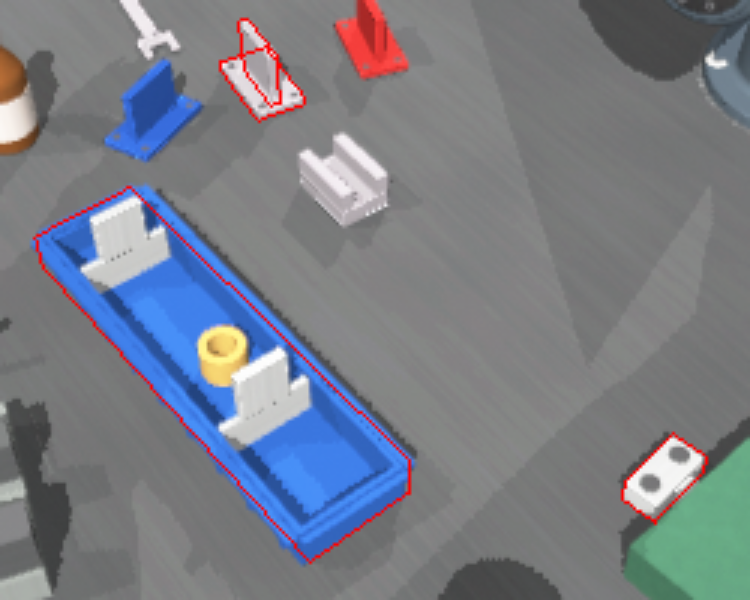

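The bracket and head outlines fit well. The tote outline is skewed by the side ribs, so I'll fit the tote from its rim corners instead: left (203,230), top (240,212), right (327,303), bottom (293,329). I'll check that in the top view.

```bash
python3 - <<'E'
from h import *
np.set_printoptions(precision=4,suppress=True)
s=bot.capture("scene");t=bot.capture("top")
for c in((203.3,230),(240,212.3),(327.3,303.3),(292.7,329.3)): print(atz(s,c,.04)[:2])
r=[r for r in bot.silhouettes(t,"tote")][0]["pixels"].astype(np.float32)
r2=[r for r in bot.silhouettes(s,"tote")][0]["pixels"].astype(np.float32)
print("sil",r.sum(),fit([(t,hull_mask(r>0))],"tote",(.672,-.036,.03)),fit([(s,hull_mask(r2>0))],"tote",(.672,-.036,.03)))
# direct hull without largest-component bug check
k=cv2.inRange(cv2.cvtColor(t["image"],cv2.COLOR_BGR2HSV),(100,150,50),(130,255,255))[150:212,240:392]
print(cv2.minAreaRect(cv2.findNonZero(k)), cv2.boundingRect(k))
v=t["image"].copy();v=cv2.resize(v[150:215,240:395],None,fx=5,fy=5,interpolation=cv2.INTER_CUBIC)
w=cv2.resize(t["image"][225:285,180:240],None,fx=4,fy=4,interpolation=cv2.INTER_CUBIC)
o=np.zeros((590,775,3),np.uint8);o[:325]=v;o[330:570,:240]=w;cv2.imwrite("pics/top2.png",o)
E
```

```text
[ 0.7287 -0.2132]
[ 0.6214 -0.2145]
[0.6128 0.156 ]
[0.7106 0.1653]
sil 4797.0 (array([ 0.6751, -0.0379,  0.0074]), np.float64(0.14849531650543213)) (array([ 0.6707, -0.0342,  0.0454]), np.float64(0.09772354364395142))
((76.34637451171875, 30.279865264892578), (38.01267623901367, 131.3319854736328), 88.78113555908203) (11, 10, 132, 41)
```

View pics/top2.png

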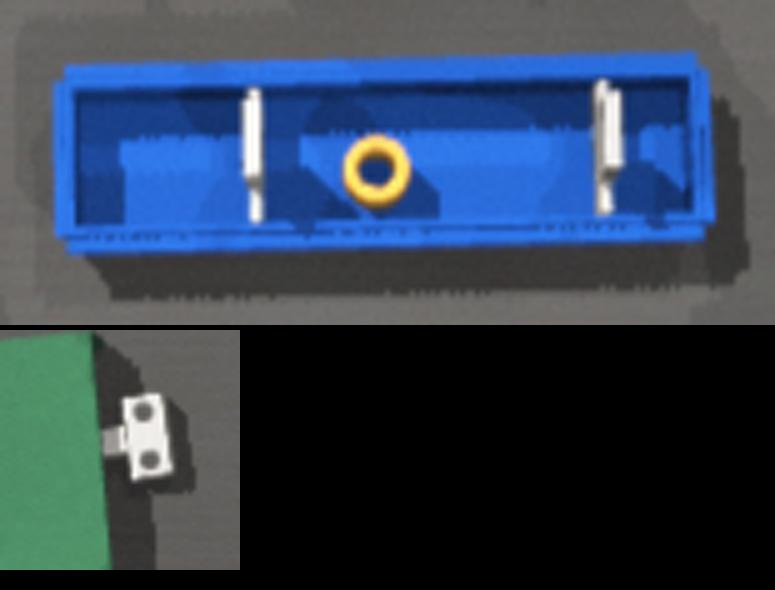

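```bash
python3 - <<'E'
from h import *
np.set_printoptions(precision=4,suppress=True)
t=bot.capture("top");s=bot.capture("scene")
f=lambda u,v,z,ox=240,oy=150,k=5: atz(t,((u+.5)/k+ox-.5,(v+.5)/k+oy-.5),z)[:2]
for n,a in(("longedges",[(65,67),(695,53),(68,253),(705,240)]),("ends",[(54,160),(712,145)]),("inner",[(78,88),(690,80),(78,228),(690,215)])):
    print(n,*[f(*c,.04) for c in a])
print("tabs",f(252,131,.0845),f(613,129,.0845),"plate near ends",f(257,220,.039),f(603,212,.039),"bush",f(376,169,.034))
g=lambda u,v,z: atz(t,((u+.5)/4+179.5,(v-330+.5)/4+224.5),z)[:2]
print("head corners",*[g(*c,.022) for c in((123,401),(160,393),(173,473),(133,480))])
for q in("divider_long_tab","divider_short_tab"):print(q,*[atz(p,bot.pinpoint(p,q)[0]["centre"],.0725)[:2] for p in(s,t)])
c=lambda u,v,z:atz(s,((u+.5)/3+189.5,(v+.5)/3+149.5),z)[:2]
print("scene tab tops",*[c(*x,.0845) for x in((93,213),(141,198),(235,367),(286,348))],"bush top",c(222,341,.034))
print(bot.read_state()["time_s"])
E
```

```text
longedges [0.7217 0.1568] [ 0.7332 -0.2215] [0.6088 0.153 ] [ 0.619  -0.2262]
ends [0.6649 0.1624] [ 0.6768 -0.231 ]
inner [0.7089 0.1488] [ 0.7165 -0.2183] [0.6239 0.1474] [ 0.6341 -0.2174]
tabs [0.673  0.0428] [ 0.6757 -0.1664] plate near ends [0.6296 0.0411] [ 0.6358 -0.1655] bush [ 0.6621 -0.0298]
head corners [0.4841 0.28  ] [0.4902 0.2527] [0.4307 0.2416] [0.4254 0.271 ]
divider_long_tab [0.6642 0.0484] [ 0.6424 -0.022 ]
divider_short_tab [ 0.6766 -0.1747] [ 0.6625 -0.1753]
scene tab tops [ 0.693  -0.1719] [ 0.6529 -0.1638] [0.6862 0.036 ] [0.6461 0.0433] bush top [ 0.6619 -0.0308]
2.4
```

The tote comes out at (0.671,-0.0345) with yaw 0.029. The dividers sit at tote y of about +0.076 and -0.1325. The head centre is at (0.458,0.262) with yaw 0.17. The bracket is at (0.443,-0.318) with yaw -0.135.

```bash
cat > go.py <<'E'
import sys,numpy as np
from rig import bot
from scipy.spatial.transform import Rotation as Ro
# usage: go.py x y z yawdeg(of tool y axis vs world +y, mod 180) [x y z yaw ...]
a=list(map(float,sys.argv[1:]));st=bot.read_state();R=np.array(st["tcp_rot"]);p=np.array(st["position"])
print("t",st["time_s"],"p",np.round(p,4),"open",round(st["opening"],3),"j",np.round(st["joint_positions"],0),"ty",np.round(R[:,1],3))
for i in range(0,len(a),4):
    x,y,z,w=a[i:i+4];w=np.radians(w);ty=np.array([-np.sin(w),np.cos(w),0])
    if ty@R[:,1]<0: ty=-ty
    tz=np.array([0,0,-1.]);T=np.c_[np.cross(ty,tz),ty,tz]
    rv=Ro.from_matrix(R.T@T).as_rotvec();d=T.T@(np.array([x,y,z])-p)*1000
    print("turn",np.round(rv,3),"then mm",np.round(d,1));R=T;p=np.array([x,y,z])
E
python3 go.py .6695 .0412 .16 1.7 .6695 .0412 .072 1.7 .671 -.0385 .072 1.7 .671 -.0385 .13 1.7 .675 -.1665 .13 1.7 .675 -.1665 .072 1.7 .6733 -.1125 .072 1.7
```

```text
t 2.4 p [ 0.2154 -0.5867  0.2366] open 1.003 j [-80.  30.  82.  -0.  68. -10.] ty [ 0.345 -0.939  0.   ]
turn [0.    0.    0.322] then mm [ 472.5 -614.1   76.6]
turn [0. 0. 0.] then mm [ 0.  0. 88.]
turn [0. 0. 0.] then mm [-0.9 79.7  0. ]
turn [0. 0. 0.] then mm [  0.   0. -58.]
turn [0. 0. 0.] then mm [  0.2 128.1   0. ]
turn [0. 0. 0.] then mm [ 0.  0. 58.]
turn [0. 0. 0.] then mm [ -0.1 -54.    0. ]
```

Request:
play_rows(
  moves=[
    [[0, 0, 0, 0, 0, 0.107], [0, 0, 0, 0, 0, 0.107], [0, 0, 0, 0, 0, 0.108], [24, -31, 2, 0, 0, 0], [26, -34, 3, 0, 0, 0]],
  ],
  fingers=1,
)

```text
time_s: 2.9
position: [0.2632, -0.5209, 0.2315]
tcp_rot: [[1.0, 0.027, 0.001], [0.027, -1.0, -0.001], [0.0, 0.001, -1.0]]
force: [1.2, 0.3, -0.1]
opening: 0.998
grasp_force: 0.0
```

Request:
play_rows(
  moves=[
    [[28, -37, 4, 0, 0, 0], [28, -37, 4, 0, 0, 0], [28, -37, 4, 0, 0, 0], [28, -37, 4, 0, 0, 0], [28, -37, 4, 0, 0, 0]],
  ],
)

```text
time_s: 3.4
position: [0.3988, -0.3297, 0.2117]
tcp_rot: [[1.0, 0.029, 0.001], [0.029, -1.0, -0.001], [0.001, 0.001, -1.0]]
force: [1.5, 0.5, 0.2]
opening: 1.0
grasp_force: 0.0
```

Request:
play_rows(
  moves=[
    [[28, -37, 4, 0, 0, 0], [28, -37, 4, 0, 0, 0], [28, -37, 4, 0, 0, 0], [28, -37, 4, 0, 0, 0], [28, -37, 4, 0, 0, 0]],
  ],
)

```text
time_s: 3.9
position: [0.5334, -0.1405, 0.1917]
tcp_rot: [[1.0, 0.03, 0.001], [0.03, -1.0, -0.0], [0.001, 0.0, -1.0]]
force: [0.2, -0.7, 0.2]
opening: 0.998
grasp_force: 0.0
```

Request:
play_rows(
  moves=[
    [[28, -37, 4, 0, 0, 0], [28, -37, 4, 0, 0, 0], [28, -37, 4, 0, 0, 0], [28, -37, 4, 0, 0, 0], [0, 0, 0, 0, 0, 0]],
  ],
)

```text
time_s: 4.4
position: [0.6426, 0.0142, 0.1751]
tcp_rot: [[0.999, 0.036, 0.003], [0.036, -0.999, 0.002], [0.003, -0.001, -1.0]]
force: [-1.1, -1.0, 0.2]
opening: 0.998
grasp_force: 0.0
```

```bash
python3 go.py .6695 .0412 .072 1.7
```

```text
t 4.4 p [0.6426 0.0142 0.1751] open 0.998 j [-9. 36. 83.  0. 62. 79.] ty [ 0.036 -0.999 -0.001]
turn [-0.001 -0.003  0.006] then mm [ 27.7 -26.1 103.1]
```

Request:
play_rows(
  moves=[
    [[28, -27, 20, 0, 0, 0], [0, 0, 25, 0, 0, 0], [0, 0, 0, 0, 0, 0], [0, 0, 0, 0, 0, 0]],
  ],
)

```text
time_s: 4.8
position: [0.6661, 0.0364, 0.1302]
tcp_rot: [[1.0, 0.029, -0.002], [0.029, -1.0, -0.0], [-0.002, 0.0, -1.0]]
force: [0.5, -0.9, 0.3]
opening: 0.998
grasp_force: 0.0
```

```bash
python3 go.py .6695 .0412 .072 1.7
```

```text
t 4.8 p [0.6661 0.0364 0.1302] open 0.998 j [-6. 40. 81. -0. 59. 82.] ty [ 0.029 -1.     0.   ]
turn [ 0.     0.002 -0.   ] then mm [ 3.6 -4.7 58.2]
```

Request:
play_rows(
  moves=[
    [[3, -4, 15, 0, 0, 0], [0, 0, 20, 0, 0, 0], [0, 0, 15, 0, 0, 0], [0, 0, 8, 0, 0, 0], [0, 0, 0, 0, 0, 0]],
  ],
)

```text
time_s: 5.3
position: [0.6689, 0.0409, 0.0712]
tcp_rot: [[1.0, 0.029, -0.003], [0.029, -1.0, 0.0], [-0.003, -0.0, -1.0]]
force: [0.5, 0.0, 0.6]
opening: 1.0
grasp_force: 0.0
```

Request:
play_rows(
  moves=[
    [[0, 0, 0, 0, 0, 0], [0, 0, 0, 0, 0, 0], [0, 0, 0, 0, 0, 0], [0, 0, 0, 0, 0, 0], [0, 0, 0, 0, 0, 0]],
  ],
  fingers=-1,
)

```text
time_s: 5.8
position: [0.6701, 0.0412, 0.073]
tcp_rot: [[1.0, 0.03, 0.001], [0.03, -1.0, -0.0], [0.001, 0.0, -1.0]]
force: [-0.3, -0.6, 0.7]
opening: 0.633
grasp_force: 0.0
```

```bash
python3 go.py .671 -.0385 .072 1.7; python3 -c "
from rig import bot;s=bot.read_state();print(s['opening']*87,s['grasp_force'],s['force'])"
```

```text
t 5.8 p [0.6701 0.0412 0.073 ] open 0.633 j [-6. 45. 82.  0. 53. 82.] ty [ 0.03 -1.    0.  ]
turn [ 0.    -0.001  0.   ] then mm [-1.4 79.7  1. ]
55.06170714490505 0.0 [-0.3255225  -0.60339822  0.70474387]
```

Request:
play_rows(
  moves=[
    [[0, 0, 0, 0, 0, 0], [0, 0, 0, 0, 0, 0], [0, 0, 0, 0, 0, 0], [0, 0, 0, 0, 0, 0], [0, 0, 0, 0, 0, 0]],
  ],
)

```text
time_s: 6.3
position: [0.6699, 0.0412, 0.0725]
tcp_rot: [[1.0, 0.03, -0.0], [0.03, -1.0, 0.0], [-0.0, -0.0, -1.0]]
force: [-0.2, 2.7, -0.6]
opening: 0.173
grasp_force: 1.5
```

Request:
play_rows(
  moves=[
    [[0, 0, 0, 0, 0, 0], [0, 0, 0, 0, 0, 0], [0, 0, 0, 0, 0, 0], [0, 5, 0, 0, 0, 0], [0, 10, 0, 0, 0, 0]],
  ],
)

```text
time_s: 6.8
position: [0.6703, 0.0267, 0.0725]
tcp_rot: [[1.0, 0.031, -0.0], [0.031, -1.0, 0.001], [-0.0, -0.001, -1.0]]
force: [0.1, 3.6, -0.6]
opening: 0.114
grasp_force: 30.0
```

Request:
play_rows(
  moves=[
    [[0, 15, 0, 0, 0, 0], [0, 15, 0, 0, 0, 0], [0, 15, 0, 0, 0, 0], [0, 12, 0, 0, 0, 0], [0, 7, 0, 0, 0, 0]],
  ],
)

```text
time_s: 7.3
position: [0.6721, -0.0399, 0.0725]
tcp_rot: [[1.0, 0.028, -0.0], [0.028, -1.0, -0.0], [-0.0, 0.0, -1.0]]
force: [0.5, 2.9, 0.1]
opening: 0.111
grasp_force: 30.0
```

```bash
python3 go.py .671 -.0385 .072 1.7; python3 -c "
from rig import bot;s=bot.read_state();print(s['opening']*87,s['grasp_force'],s['force'])"
```

```text
t 7.3 p [ 0.6721 -0.0399  0.0725] open 0.111 j [-13.  45.  81.  -0.  54.  76.] ty [ 0.028 -1.     0.   ]
turn [ 0.     0.    -0.001] then mm [-1.1 -1.5  0.5]
9.652156461573613 30.001287418417633 [0.46099948 2.93688097 0.11181337]
```

Request:
play_rows(
  moves=[
    [[0, 0, 0, 0, 0, 0], [0, 0, 0, 0, 0, 0], [0, 0, -5, 0, 0, 0], [0, 0, -15, 0, 0, 0], [0, 0, -30, 0, 0, 0]],
  ],
  fingers=-0.1,
)

```text
time_s: 7.8
position: [0.6706, -0.0373, 0.1217]
tcp_rot: [[1.0, 0.031, -0.005], [0.031, -1.0, 0.001], [-0.005, -0.001, -1.0]]
force: [0.3, 0.0, -1.1]
opening: 0.426
grasp_force: 0.0
```

Request:
play_rows(
  moves=[
    [[0, 30, 0, 0, 0, 0], [0, 40, 0, 0, 0, 0], [0, 38, 0, 0, 0, 0], [0, 19, 0, 0, 0, 0], [0, 0, 0, 0, 0, 0]],
  ],
)

```text
time_s: 8.3
position: [0.6766, -0.1676, 0.1236]
tcp_rot: [[1.0, 0.026, 0.002], [0.026, -1.0, -0.001], [0.002, 0.001, -1.0]]
force: [-0.1, -0.1, -0.0]
opening: 0.45
grasp_force: 0.0
```

```bash
python3 go.py .675 -.1665 .072 1.7 .6733 -.1125 .072 1.7
```

```text
t 8.3 p [ 0.6766 -0.1676  0.1236] open 0.45 j [-23.  43.  76.  -0.  61.  65.] ty [ 0.026 -1.     0.001]
turn [ 0.001 -0.002 -0.003] then mm [-1.5 -1.2 51.6]
turn [0. 0. 0.] then mm [ -0.1 -54.    0. ]
```

Request:
play_rows(
  moves=[
    [[0, 0, 15, 0, 0, 0], [0, 0, 20, 0, 0, 0], [0, 0, 11, 0, 0, 0], [0, 0, 5, 0, 0, 0], [0, 0, 0, 0, 0, 0]],
  ],
)

```text
time_s: 8.8
position: [0.6754, -0.1632, 0.0702]
tcp_rot: [[1.0, 0.031, -0.002], [0.031, -1.0, 0.001], [-0.002, -0.001, -1.0]]
force: [0.4, 0.0, 0.5]
opening: 0.452
grasp_force: 0.0
```

Request:
play_rows(
  moves=[
    [[0, 0, 0, 0, 0, 0], [0, 0, 0, 0, 0, 0], [0, 0, 0, 0, 0, 0], [0, 0, 0, 0, 0, 0], [0, 0, 0, 0, 0, 0]],
  ],
  fingers=-1,
)

```text
time_s: 9.3
position: [0.6762, -0.1651, 0.072]
tcp_rot: [[1.0, 0.03, 0.001], [0.03, -1.0, -0.0], [0.001, 0.0, -1.0]]
force: [-1.0, -1.0, 1.9]
opening: 0.113
grasp_force: 30.0
```

Request:
play_rows(
  moves=[
    [[0, 0, 0, 0, 0, 0], [0, 0, 0, 0, 0, 0], [0, -5, 0, 0, 0, 0], [0, -12, 0, 0, 0, 0], [0, -15, 0, 0, 0, 0]],
  ],
)

```text
time_s: 9.8
position: [0.6754, -0.1334, 0.072]
tcp_rot: [[1.0, 0.029, 0.001], [0.029, -1.0, -0.002], [0.001, 0.002, -1.0]]
force: [-0.5, -3.3, 3.2]
opening: 0.112
grasp_force: 30.0
```

Request:
play_rows(
  moves=[
    [[0, -14, 0, 0, 0, 0], [0, -8, 0, 0, 0, 0], [0, 0, 0, 0, 0, 0], [0, 0, 0, 0, 0, 0]],
  ],
)

```text
time_s: 10.2
position: [0.6746, -0.108, 0.072]
tcp_rot: [[1.0, 0.03, 0.0], [0.03, -1.0, 0.003], [0.0, -0.003, -1.0]]
force: [0.5, 2.3, 5.7]
opening: 0.111
grasp_force: 30.0
```

```bash
python3 go.py .6733 -.1125 .072 1.7 .6733 -.1125 .16 1.7 .458 .262 .16 99.8 .458 .262 .016 99.8
```

```text
t 10.2 p [ 0.6746 -0.108   0.072 ] open 0.111 j [-19.  46.  80.   0.  55.  70.] ty [ 0.03  -1.    -0.003]
turn [-0.003 -0.     0.001] then mm [-1.5  4.4 -0. ]
turn [0. 0. 0.] then mm [  0.   0. -88.]
turn [0.    0.    1.429] then mm [-405.7  148.4    0. ]
turn [0. 0. 0.] then mm [  0.   0. 144.]
```

Request:
play_rows(
  moves=[
    [[0, 0, 0, 0, 0, 0], [0, 0, 0, 0, 0, 0], [0, 0, -10, 0, 0, 0], [0, 0, -30, 0, 0, 0], [0, 0, -40, 0, 0, 0]],
  ],
  fingers=-0.1,
)

```text
time_s: 10.7
position: [0.6725, -0.1102, 0.15]
tcp_rot: [[1.0, 0.029, -0.006], [0.029, -1.0, 0.002], [-0.006, -0.002, -1.0]]
force: [-0.1, 0.1, -0.0]
opening: 0.428
grasp_force: 0.0
```

Request:
play_rows(
  moves=[
    [[0, 0, -10, 0, 0, -0.142], [0, 0, 0, 0, 0, -0.143], [0, 0, 0, 0, 0, -0.142], [0, 0, 0, 0, 0, -0.143], [0, 0, 0, 0, 0, -0.142]],
  ],
  fingers=1,
)

```text
time_s: 11.2
position: [0.6742, -0.1108, 0.1619]
tcp_rot: [[0.734, 0.68, -0.0], [0.68, -0.734, 0.0], [0.0, -0.0, -1.0]]
force: [-0.1, -0.5, -0.5]
opening: 0.814
grasp_force: 0.0
```

Request:
play_rows(
  moves=[
    [[0, 0, 0, 0, 0, -0.143], [0, 0, 0, 0, 0, -0.142], [0, 0, 0, 0, 0, -0.143], [0, 0, 0, 0, 0, -0.142], [0, 0, 0, 0, 0, -0.143]],
  ],
)

```text
time_s: 11.7
position: [0.6742, -0.1108, 0.1617]
tcp_rot: [[0.11, 0.994, -0.0], [0.994, -0.11, 0.0], [0.0, -0.0, -1.0]]
force: [-0.4, -0.2, -0.5]
opening: 0.993
grasp_force: 0.0
```

Request:
play_rows(
  moves=[
    [[0, 0, 0, 0, 0, -0.142], [0, 0, 0, 0, 0, -0.143], [0, 0, 0, 0, 0, 0]],
  ],
)

```text
time_s: 12.0
position: [0.6742, -0.1108, 0.1617]
tcp_rot: [[-0.168, 0.986, -0.0], [0.986, 0.168, 0.0], [0.0, -0.0, -1.0]]
force: [0.2, -0.3, 0.5]
opening: 0.999
grasp_force: 0.0
```

```bash
python3 go.py .458 .262 .13 99.8 .458 .262 .016 99.8;cat > tabs.py <<'E'
from h import *
np.set_printoptions(precision=4,suppress=True)
yw=.029
def tote(X): d=np.array(X[:2])-[.671,-.0345];return np.array([np.cos(yw)*d[0]+np.sin(yw)*d[1],-np.sin(yw)*d[0]+np.cos(yw)*d[1]])
if __name__=="__main__":
  for n in("scene","top"):
    p=bot.capture(n);cv2.imwrite(f"pics/{n}1.png",p["image"])
    for q in("divider_long","divider_short","bush"):
        for r in bot.silhouettes(p,q):
            uv=r["centre"];print(n,q,np.round(uv),round(r["confidence"],2),tote(atz(p,uv,.02 if q=="bush" else .05)))
E
python3 tabs.py
```

```text
t 12.0 p [ 0.6742 -0.1108  0.1617] open 0.999 j [-19.  39.  77.   0.  64. -28.] ty [ 0.986  0.168 -0.   ]
turn [-0.    -0.    -0.003] then mm [ 404.2 -149.6   31.7]
turn [0. 0. 0.] then mm [  0.   0. 114.]
scene divider_long [255. 259.] 0.69 [ 0.0067 -0.0066]
scene divider_short [277. 176.] 0.74 [-0.2088 -0.231 ]
scene divider_short [236. 243.] 0.61 [ 0.0135 -0.0797]
scene bush [356. 394.] 0.66 [0.0276 0.3794]
```

Request:
play_rows(
  moves=[
    [[25, -10, 0, 0, 0, 0], [42, -15, 2, 0, 0, 0], [45, -17, 4, 0, 0, 0], [45, -17, 4, 0, 0, 0], [45, -17, 4, 0, 0, 0]],
  ],
)

```text
time_s: 12.9
position: [0.5646, 0.0768, 0.1476]
tcp_rot: [[-0.167, 0.986, 0.001], [0.986, 0.167, 0.0], [0.0, 0.001, -1.0]]
force: [0.3, -0.4, 0.8]
opening: 0.995
grasp_force: 0.0
```

Request:
play_rows(
  moves=[
    [[45, -17, 4, 0, 0, 0], [45, -17, 4, 0, 0, 0], [45, -17, 4, 0, 0, 0], [42, -15, 4, 0, 0, 0], [25, -8, 2, 0, 0, 0]],
  ],
)

```text
time_s: 13.4
position: [0.4561, 0.2645, 0.1294]
tcp_rot: [[-0.17, 0.985, -0.002], [0.985, 0.17, 0.0], [0.0, -0.002, -1.0]]
force: [-0.4, -0.2, 0.0]
opening: 0.999
grasp_force: 0.0
```

Request:
play_rows(
  moves=[
    [[0, 0, 0, 0, 0, 0], [0, 0, 0, 0, 0, 0]],
  ],
)

```text
time_s: 13.6
position: [0.4587, 0.2626, 0.1297]
tcp_rot: [[-0.17, 0.985, 0.001], [0.985, 0.17, -0.0], [-0.0, 0.001, -1.0]]
force: [0.8, 0.1, -0.7]
opening: 1.001
grasp_force: 0.0
```

```bash
python3 go.py .458 .262 .016 99.8; python3 tabs.py; python3 - <<'E'
import cv2,numpy as np
t=cv2.imread("pics/top1.png");s=cv2.imread("pics/scene1.png")
o=np.zeros((600,790,3),np.uint8);o[:300,:775]=cv2.resize(t[150:210,240:395],None,fx=5,fy=5,interpolation=2)
o[300:600,:400]=cv2.resize(s[255:330,360:460],None,fx=4,fy=4,interpolation=2)
o[300:600,400:760]=cv2.resize(t[215:290,170:260],None,fx=4,fy=4,interpolation=2)
cv2.imwrite("pics/chk.png",o)
E
```

```text
t 13.6 p [0.4587 0.2626 0.1297] open 1.001 j [ 18.  32. 102.  -0.  47.   8.] ty [0.985 0.17  0.001]
turn [ 0.001  0.    -0.001] then mm [ -0.5  -0.8 113.7]
scene divider_long [254. 262.] 0.86 [ 0.0132 -0.0008]
scene divider_short [240. 242.] 0.91 [ 0.0051 -0.0772]
scene divider_short [529. 313.] 0.24 [-0.3673  0.4843]
top divider_long [317. 179.] 0.64 [ 0.0021 -0.0007]
top divider_short [466. 247.] 0.58 [-0.2111 -0.4333]
top divider_short [344. 178.] 0.42 [ 0.0019 -0.0804]
top divider_short [129. 280.] 0.23 [-0.285   0.5482]
```

View pics/chk.png

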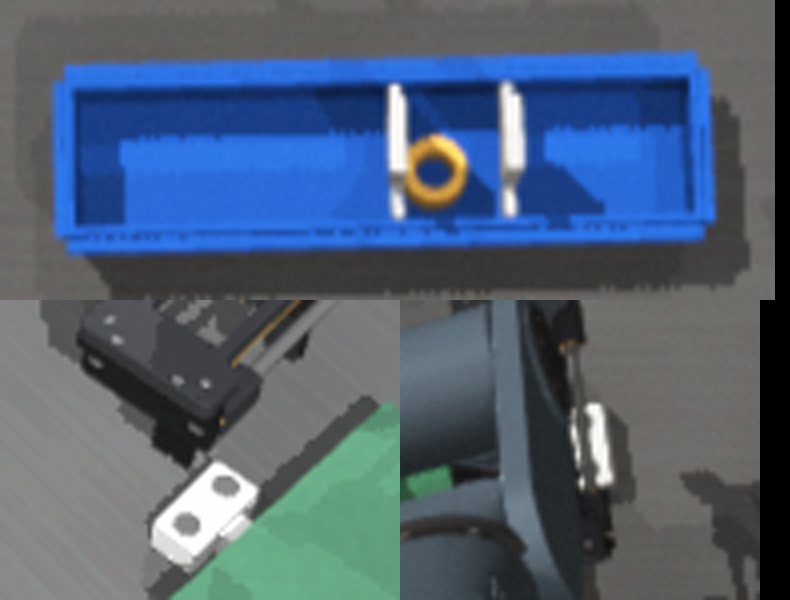

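The dividers now stand at (400,150) and (512,150) in the crop, with the bush standing between them at (436,170). The gripper is above the head, so I'll descend.

Request:
play_rows(
  moves=[
    [[0, 0, 20, 0, 0, 0], [0, 0, 30, 0, 0, 0], [0, 0, 30, 0, 0, 0], [0, 0, 20, 0, 0, 0], [0, 0, 9, 0, 0, 0]],
  ],
)

```text
time_s: 14.5
position: [0.4578, 0.2615, 0.0187]
tcp_rot: [[-0.167, 0.986, -0.003], [0.986, 0.167, -0.001], [-0.0, -0.003, -1.0]]
force: [-0.0, -0.7, -0.6]
opening: 0.999
grasp_force: 0.0
```

Request:
play_rows(
  moves=[
    [[0, 0, 4, 0, 0, 0], [0, 0, 0, 0, 0, 0], [0, 0, 0, 0, 0, 0]],
  ],
)

```text
time_s: 14.8
position: [0.4593, 0.2624, 0.0174]
tcp_rot: [[-0.168, 0.986, 0.002], [0.986, 0.168, 0.001], [0.0, 0.002, -1.0]]
force: [-0.2, 0.6, 0.9]
opening: 1.001
grasp_force: 0.0
```

Request:
play_rows(
  moves=[
    [[0, 0, 0, 0, 0, 0], [0, 0, 0, 0, 0, 0], [0, 0, 0, 0, 0, 0], [0, 0, 0, 0, 0, 0], [0, 0, 0, 0, 0, 0]],
  ],
  fingers=-1,
)

```text
time_s: 15.3
position: [0.4587, 0.2622, 0.0168]
tcp_rot: [[-0.168, 0.986, 0.0], [0.986, 0.168, 0.0], [0.0, 0.0, -1.0]]
force: [-0.4, -0.2, 2.6]
opening: 0.685
grasp_force: 30.0
```

Request:
play_rows(
  moves=[
    [[0, 0, 0, 0, 0, 0], [0, 0, 0, 0, 0, 0]],
  ],
)

```text
time_s: 15.5
position: [0.4587, 0.2623, 0.0168]
tcp_rot: [[-0.168, 0.986, 0.0], [0.986, 0.168, 0.0], [0.0, 0.0, -1.0]]
force: [-0.4, -0.1, 2.8]
opening: 0.689
grasp_force: 30.0
```

```bash
python3 go.py .458 .262 .016 99.8
```

```text
t 15.5 p [0.4587 0.2623 0.0168] open 0.689 j [ 18.  44. 104.   0.  32.   8.] ty [0.986 0.168 0.   ]
turn [ 0.    -0.    -0.002] then mm [-0.2 -0.7  0.8]
```

Request:
play_rows(
  moves=[
    [[-8, 0, 0, 0, 0, 0], [-16, 0, 0, 0, 0, 0], [-22, 0, 0, 0, 0, 0], [-24, 0, 0, 0, 0, 0], [-24, 0, 0, 0, 0, 0]],
  ],
)

```text
time_s: 16.0
position: [0.4746, 0.1689, 0.0168]
tcp_rot: [[-0.168, 0.986, 0.0], [0.986, 0.168, 0.001], [0.001, 0.001, -1.0]]
force: [-2.0, 2.7, 3.8]
opening: 0.686
grasp_force: 30.0
```

Request:
play_rows(
  moves=[
    [[-24, 0, 0, 0, 0, 0], [-22, 0, 0, 0, 0, 0], [-12, 0, 0, 0, 0, 0], [-4, 0, 0, 0, 0, 0], [0, 0, 0, 0, 0, 0]],
  ],
)

```text
time_s: 16.5
position: [0.4852, 0.1073, 0.0168]
tcp_rot: [[-0.168, 0.986, 0.0], [0.986, 0.168, -0.001], [-0.001, 0.0, -1.0]]
force: [-0.5, -3.2, 4.9]
opening: 0.686
grasp_force: 30.0
```

Request:
play_rows(
  moves=[
    [[0, 0, 0, 0, 0, 0], [0, 0, 0, 0, 0, 0], [0, 0, 0, 0, 0, 0], [0, 0, 0, 0, 0, 0]],
  ],
  fingers=1,
)

```text
time_s: 16.9
position: [0.4846, 0.1087, 0.0163]
tcp_rot: [[-0.169, 0.986, -0.001], [0.986, 0.169, 0.0], [0.0, -0.001, -1.0]]
force: [-0.0, 0.5, -1.1]
opening: 0.949
grasp_force: 0.0
```

Request:
play_rows(
  moves=[
    [[0, 0, -10, 0, 0, 0], [0, 0, -25, 0, 0, 0], [0, 0, -30, 0, 0, 0], [0, 0, 0, 0, 0, 0]],
  ],
)

```text
time_s: 17.3
position: [0.4871, 0.1087, 0.085]
tcp_rot: [[-0.169, 0.986, 0.007], [0.986, 0.169, 0.0], [-0.001, 0.007, -1.0]]
force: [0.2, -0.6, 0.0]
opening: 0.997
grasp_force: 0.0
```

```bash
python3 go.py; cat > tb.py <<'E'
from h import *
np.set_printoptions(precision=4,suppress=True)
W=((0,0,125),(180,60,255));P={}
for n in("scene","top"):
    p=P[n]=bot.capture(n);cv2.imwrite(f"pics/{n}2.png",p["image"])
    g=proj(p,(.475,.17,.01));ms=[(p,r["pixels"].astype(np.float32)) for r in bot.silhouettes(p,"tbar") if np.hypot(*(np.array(r["centre"])-g))<40]
    for r in bot.silhouettes(p,"tbar"): print(n,g,r["centre"],r["confidence"],r["pixels"].sum())
    if ms: print(n,fit(ms[:1],"tbar",(.475,.178,.168)))
E
python3 tb.py
```

```text
t 17.3 p [0.4871 0.1087 0.085 ] open 0.997 j [ -0.  35. 108.   0.  37. -10.] ty [0.986 0.169 0.007]
scene [377.7343 285.7242] [372.1, 283.8] 0.85 997
scene [377.7343 285.7242] [231.7, 151.3] 0.35 192
scene [377.7343 285.7242] [190.4, 181.6] 0.31 781
scene (array([0.4756, 0.1775, 0.1765]), np.float64(0.11196738481521606))
```

Request:
play_rows(
  moves=[
    [[15, 0, 0, 0, 0, 0], [25, 0, 0, 0, 0, 0], [10, 0, 0, 0, 0, 0], [0, 0, 0, 0, 0, 0], [0, 0, 0, 0, 0, 0]],
  ],
  fingers=-0.05,
)

```text
time_s: 18.1
position: [0.4763, 0.1575, 0.0812]
tcp_rot: [[-0.169, 0.986, -0.001], [0.986, 0.169, -0.0], [-0.0, -0.001, -1.0]]
force: [-0.4, 0.3, -0.2]
opening: 0.633
grasp_force: 0.0
```

```bash
python3 go.py .477 .158 .017 99.8; python3 tb.py
```

```text
t 18.1 p [0.4763 0.1575 0.0812] open 0.633 j [  6.  36. 107.  -0.  38.  -4.] ty [ 0.986  0.169 -0.001]
turn [-0.001  0.    -0.001] then mm [ 0.4  0.8 64.2]
scene [377.7343 285.7242] [383.9, 291.2] 0.92 853
scene (array([0.4755, 0.1785, 0.1665]), np.float64(0.26107287406921387))
top [247.8898 245.9144] [266.0, 242.8] 0.58 232
top (array([0.4743, 0.1763, 0.1716]), np.float64(0.610548734664917))
```

Request:
play_rows(
  moves=[
    [[0, 1, 20, 0, 0, 0], [0, 0, 25, 0, 0, 0], [0, 0, 14, 0, 0, 0], [0, 0, 5, 0, 0, 0], [0, 0, 0, 0, 0, 0]],
  ],
)

```text
time_s: 18.9
position: [0.4772, 0.1576, 0.017]
tcp_rot: [[-0.168, 0.986, -0.001], [0.986, 0.168, -0.0], [0.0, -0.001, -1.0]]
force: [-0.5, 0.3, 0.3]
opening: 0.473
grasp_force: 0.0
```

Request:
play_rows(
  moves=[
    [[0, 0, 0, 0, 0, 0], [0, 0, 0, 0, 0, 0], [0, 0, 0, 0, 0, 0], [0, 0, 0, 0, 0, 0], [0, 0, 0, 0, 0, 0]],
  ],
  fingers=-1,
)

```text
time_s: 19.4
position: [0.4776, 0.1579, 0.0182]
tcp_rot: [[-0.168, 0.986, 0.001], [0.986, 0.168, 0.0], [-0.0, 0.001, -1.0]]
force: [-0.7, 0.0, 5.2]
opening: 0.225
grasp_force: 30.0
```

Request:
play_rows(
  moves=[
    [[0, 0, 0, 0, 0, 0], [0, 0, 0, 0, 0, 0], [0, 0, -4, 0, 0, 0], [0, 0, -8, 0, 0, 0], [0, 0, -12, 0, 0, 0]],
  ],
)

```text
time_s: 19.9
position: [0.4768, 0.1578, 0.0416]
tcp_rot: [[-0.168, 0.986, -0.002], [0.986, 0.168, -0.0], [0.0, -0.002, -1.0]]
force: [-1.5, -0.0, -2.6]
opening: 0.226
grasp_force: 30.0
```

Request:
play_rows(
  moves=[
    [[0, 0, -18, 0, 0, 0], [0, 0, -18, 0, 0, 0], [0, 0, -12, 0, 0, 0], [0, 0, -4, 0, 0, 0], [0, 0, 0, 0, 0, 0]],
  ],
)

```text
time_s: 20.4
position: [0.4777, 0.158, 0.0943]
tcp_rot: [[-0.168, 0.986, 0.001], [0.986, 0.168, 0.0], [-0.0, 0.001, -1.0]]
force: [-0.2, 0.3, -2.7]
opening: 0.229
grasp_force: 30.0
```

```bash
python3 go.py .6685 .037 .09 91.7; python3 tb.py
```

```text
t 20.4 p [0.4777 0.158  0.0943] open 0.229 j [  6.  34. 106.   0.  39.  -4.] ty [0.986 0.168 0.001]
turn [ 0.001 -0.     0.139] then mm [-126.6  187.1    4.3]
scene [377.7343 285.7242] [393.5, 276.9] 0.84 503
scene (array([0.475, 0.178, 0.168]), np.float64(1.0))
top [247.8898 245.9144] [264.6, 241.0] 0.81 203
top [247.8898 245.9144] [437.9, 176.2] 0.47 455
top (array([0.4795, 0.1823, 0.1755]), np.float64(0.6596719026565552))
```

Request:
play_rows(
  moves=[
    [[0, 0, 0, 0, 0, 0.069], [0, 0, 0, 0, 0, 0.07], [-10, 15, 0, 0, 0, 0], [-21, 31, 0, 0, 0, 0], [-24, 35, 0, 0, 0, 0]],
  ],
)

```text
time_s: 21.2
position: [0.561, 0.1047, 0.0932]
tcp_rot: [[-0.033, 0.999, -0.001], [0.999, 0.033, -0.0], [-0.0, -0.001, -1.0]]
force: [1.2, 0.2, -3.4]
opening: 0.228
grasp_force: 30.0
```

Request:
play_rows(
  moves=[
    [[-24, 35, 0, 0, 0, 0], [-24, 35, 0, 0, 0, 0], [-16, 24, 0, 0, 0, 0], [-8, 12, 0, 0, 0, 0], [0, 0, 0, 0, 0, 0]],
  ],
)

```text
time_s: 21.7
position: [0.6713, 0.0336, 0.0931]
tcp_rot: [[-0.029, 1.0, 0.003], [1.0, 0.029, -0.001], [-0.001, 0.003, -1.0]]
force: [0.1, -0.2, -1.7]
opening: 0.228
grasp_force: 30.0
```

Request:
play_rows(
  moves=[
    [[0, 0, 0, 0, 0, 0], [0, 0, 0, 0, 0, 0]],
  ],
)

```text
time_s: 21.9
position: [0.6667, 0.0371, 0.093]
tcp_rot: [[-0.031, 1.0, -0.003], [1.0, 0.031, 0.0], [0.0, -0.003, -1.0]]
force: [0.1, -0.2, -1.9]
opening: 0.225
grasp_force: 30.0
```

```bash
python3 go.py .6689 .0375 .0222 91.7; python3 tabs.py; python3 - <<'E'
import cv2,numpy as np
t=cv2.imread("pics/top1.png");s=cv2.imread("pics/scene1.png")
o=np.zeros((600,800,3),np.uint8);o[:300,:775]=cv2.resize(t[150:210,240:395],None,fx=5,fy=5,interpolation=2)
o[300:600,:400]=cv2.resize(s[220:340,190:350],None,fx=2.5,fy=2.5,interpolation=2)
cv2.imwrite("pics/chk2.png",o)
E
```

```text
t 21.9 p [0.6667 0.0371 0.093 ] open 0.225 j [-6. 43. 82.  0. 55. -8.] ty [ 1.     0.031 -0.003]
turn [-0.003 -0.     0.001] then mm [ 0.4  2.2 70.8]
scene divider_short [242. 234.] 0.49 [-0.0125 -0.0958]
top divider_long [320. 180.] 0.44 [-0.0014 -0.0119]
top divider_short [344. 178.] 0.56 [ 0.0031 -0.0834]
top bush [136. 266.] 0.67 [-0.2433  0.5382]
top bush [331. 184.] 0.49 [-0.0093 -0.0444]
```

View pics/chk2.png

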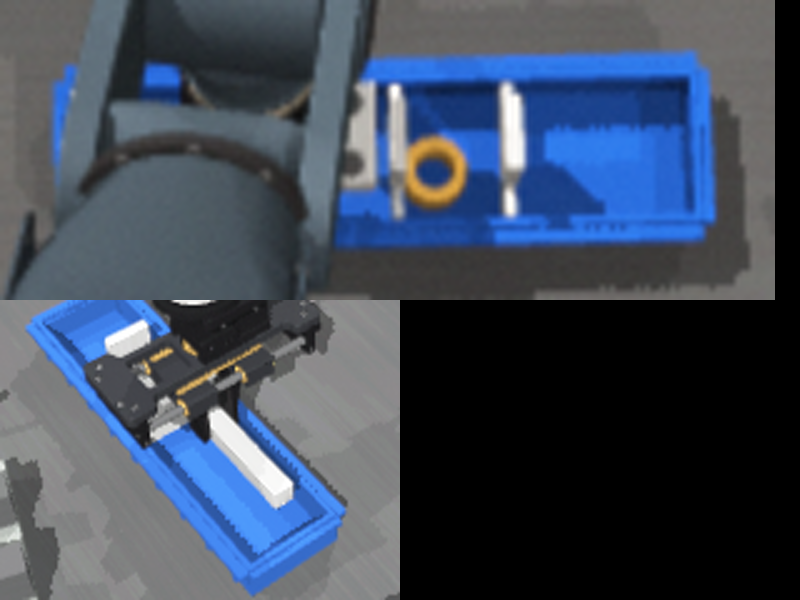

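The bar hangs level above its compartment, with its head edge at column 375 clear of the divider at 392. I'll lower it.

Request:
play_rows(
  moves=[
    [[0, 0, 8, 0, 0, 0], [0, 0, 14, 0, 0, 0], [0, 0, 14, 0, 0, 0], [0, 0, 12, 0, 0, 0], [0, 0, 8, 0, 0, 0]],
  ],
)

```text
time_s: 22.8
position: [0.6669, 0.0366, 0.0352]
tcp_rot: [[-0.03, 1.0, -0.003], [1.0, 0.03, 0.0], [0.0, -0.003, -1.0]]
force: [0.2, -0.4, -2.3]
opening: 0.229
grasp_force: 30.0
```

Request:
play_rows(
  moves=[
    [[0, 0, 5, 0, 0, 0], [0, 0, 4, 0, 0, 0], [0, 0, 2, 0, 0, 0], [0, 0, 1, 0, 0, 0], [0, 0, 0, 0, 0, 0]],
  ],
)

```text
time_s: 23.3
position: [0.6684, 0.0365, 0.0259]
tcp_rot: [[-0.03, 1.0, 0.001], [1.0, 0.03, -0.0], [-0.0, 0.001, -1.0]]
force: [-0.1, 0.1, -2.0]
opening: 0.23
grasp_force: 30.0
```

```bash
python3 go.py .6689 .0375 .0222 91.7
```

```text
t 23.3 p [0.6684 0.0365 0.0259] open 0.23 j [-6. 49. 83. -0. 49. -8.] ty [1.    0.03  0.001]
turn [0.001 0.    0.   ] then mm [0.9 0.5 3.7]
```

Request:
play_rows(
  moves=[
    [[0, 0, 2, 0, 0, 0], [0, 0, 1, 0, 0, 0], [0, 0, 1, 0, 0, 0], [0, 0, 0, 0, 0, 0], [0, 0, 0, 0, 0, 0]],
  ],
)

```text
time_s: 23.8
position: [0.6682, 0.0366, 0.0222]
tcp_rot: [[-0.03, 1.0, 0.0], [1.0, 0.03, -0.0], [-0.0, 0.0, -1.0]]
force: [-1.8, 0.1, 3.3]
opening: 0.231
grasp_force: 30.0
```

Request:
play_rows(
  moves=[
    [[0, 0, 0, 0, 0, 0], [0, 0, 0, 0, 0, 0], [0, 0, 0, 0, 0, 0], [0, 0, 0, 0, 0, 0], [0, 0, -5, 0, 0, 0]],
  ],
  fingers=-0.15,
)

```text
time_s: 24.3
position: [0.6675, 0.0366, 0.0259]
tcp_rot: [[-0.03, 1.0, -0.002], [1.0, 0.03, 0.0], [0.0, -0.002, -1.0]]
force: [-0.2, 0.1, -0.2]
opening: 0.416
grasp_force: 0.0
```

Request:
play_rows(
  moves=[
    [[0, 0, -15, 0, 0, 0], [0, 0, -35, 0, 0, 0], [0, 0, -45, 0, 0, 0], [0, 0, -35, 0, 0, 0], [0, 0, 0, 0, 0, 0]],
  ],
)

```text
time_s: 24.8
position: [0.6726, 0.0362, 0.1646]
tcp_rot: [[-0.03, 0.999, 0.014], [1.0, 0.03, -0.002], [-0.002, 0.014, -1.0]]
force: [0.6, -0.3, 0.8]
opening: 0.427
grasp_force: 0.0
```

```bash
python3 go.py .443 -.318 .15 82.2 .443 -.318 .045 82.2
```

```text
t 24.8 p [0.6726 0.0362 0.1646] open 0.427 j [-6. 38. 79.  0. 62. -8.] ty [0.999 0.03  0.014]
turn [0.014 0.001 0.166] then mm [-382.1 -179.4   14.6]
turn [0. 0. 0.] then mm [  0.   0. 105.]
```

Request:
play_rows(
  moves=[
    [[0, 0, 0, 0, 0, 0.083], [0, 0, 0, 0, 0, 0.083], [-20, -9, 0, 0, 0, 0], [-38, -17, 0, 0, 0, 0], [-44, -20, 2, 0, 0, 0]],
  ],
)

```text
time_s: 25.3
position: [0.6087, -0.0582, 0.1551]
tcp_rot: [[0.133, 0.991, 0.002], [0.991, -0.133, -0.0], [-0.0, 0.002, -1.0]]
force: [1.3, -0.8, 0.2]
opening: 0.427
grasp_force: 0.0
```

Request:
play_rows(
  moves=[
    [[-44, -20, 2, 0, 0, 0], [-44, -20, 2, 0, 0, 0], [-44, -20, 2, 0, 0, 0], [-44, -20, 2, 0, 0, 0], [-44, -20, 2, 0, 0, 0]],
  ],
)

```text
time_s: 25.8
position: [0.4786, -0.264, 0.145]
tcp_rot: [[0.135, 0.991, 0.0], [0.991, -0.135, -0.0], [-0.0, 0.001, -1.0]]
force: [0.6, -0.5, 0.0]
opening: 0.424
grasp_force: 0.0
```

Request:
play_rows(
  moves=[
    [[-38, -20, 2, 0, 0, 0], [-22, -12, 0, 0, 0, 0], [0, 0, 0, 0, 0, 0], [0, 0, 0, 0, 0, 0], [0, 0, 0, 0, 0, 0]],
  ],
)

```text
time_s: 26.3
position: [0.4404, -0.3167, 0.1427]
tcp_rot: [[0.135, 0.991, 0.0], [0.991, -0.135, 0.0], [0.0, 0.0, -1.0]]
force: [0.0, -0.3, -0.3]
opening: 0.422
grasp_force: 0.0
```

```bash
python3 go.py .443 -.318 .045 82.2; python3 - <<'E'
from h import *
np.set_printoptions(precision=4,suppress=True)
s=bot.capture("scene")
for n,g,q in(("bracket",(.443,-.318,.02),(.443,-.318,-.13)),("tbar",(.668,.058,.015),(.6683,.0575,.03))):
    g=proj(s,g)
    for r in bot.silhouettes(s,n):
        if np.hypot(*(np.array(r["centre"])-g))<25: print(n,r["confidence"],fit([(s,r["pixels"].astype(np.float32))],n,q,.004*(n=="tbar")))
t=bot.capture("top")
o=np.zeros((590,790,3),np.uint8);o[:300,:775]=cv2.resize(t["image"][150:210,240:395],None,fx=5,fy=5,interpolation=2)
o[300:580,:300]=cv2.resize(s["image"][140:210,240:315],None,fx=4,fy=4,interpolation=2)
o[300:580,310:690]=cv2.resize(s["image"][200:340,190:380],None,fx=2,fy=2,interpolation=2)
cv2.imwrite("pics/chk3.png",o)
E
```

```text
t 26.3 p [ 0.4404 -0.3167  0.1427] open 0.422 j [-48.  32.  99.   0.  49. -40.] ty [ 0.991 -0.135  0.   ]
turn [ 0.    -0.     0.001] then mm [-0.9  2.7 97.7]
```

View pics/chk3.png

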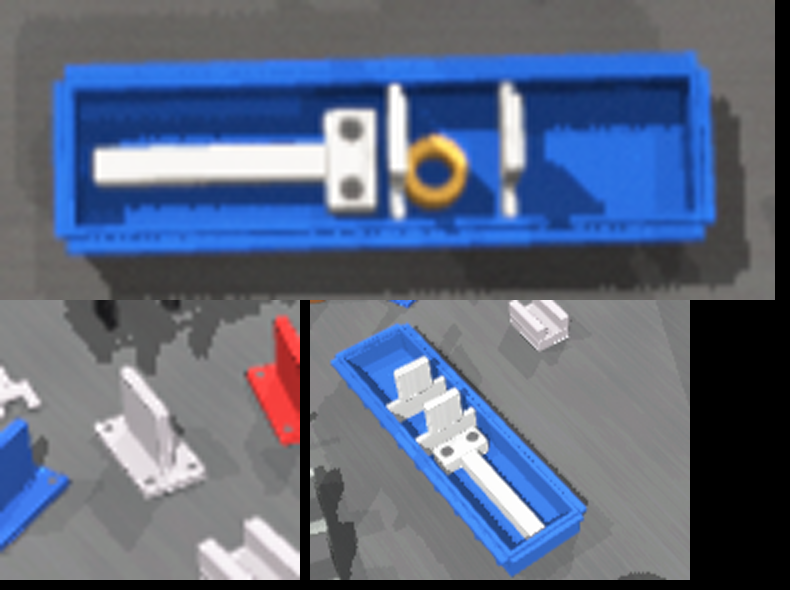

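The T-bar lies flat between the divider and the end wall. The bracket stands undisturbed under the gripper, so I'll descend on its web.

Request:
play_rows(
  moves=[
    [[-1, 3, 20, 0, 0, 0], [0, 0, 30, 0, 0, 0], [0, 0, 27, 0, 0, 0], [0, 0, 15, 0, 0, 0], [0, 0, 6, 0, 0, 0]],
  ],
)

```text
time_s: 27.0
position: [0.4425, -0.3178, 0.0429]
tcp_rot: [[0.134, 0.991, -0.002], [0.991, -0.134, 0.002], [0.002, -0.002, -1.0]]
force: [0.3, 0.8, -0.8]
opening: 0.424
grasp_force: 0.0
```

Request:
play_rows(
  moves=[
    [[0, 0, 0, 0, 0, 0], [0, 0, 0, 0, 0, 0]],
  ],
)

```text
time_s: 27.2
position: [0.4434, -0.3193, 0.0452]
tcp_rot: [[0.135, 0.991, 0.001], [0.991, -0.135, -0.001], [-0.001, 0.001, -1.0]]
force: [-0.3, 0.5, 1.0]
opening: 0.422
grasp_force: 0.0
```

Request:
play_rows(
  moves=[
    [[0, 0, 0, 0, 0, 0], [0, 0, 0, 0, 0, 0], [0, 0, 0, 0, 0, 0], [0, 0, 0, 0, 0, 0], [0, 0, 0, 0, 0, 0]],
  ],
  fingers=-1,
)

```text
time_s: 27.7
position: [0.4425, -0.319, 0.0448]
tcp_rot: [[0.135, 0.991, -0.001], [0.991, -0.135, 0.0], [0.0, -0.001, -1.0]]
force: [-1.1, 0.5, 3.0]
opening: 0.114
grasp_force: 30.0
```

Request:
play_rows(
  moves=[
    [[0, 0, 0, 0, 0, 0], [0, 0, 0, 0, 0, 0], [0, 0, -3, 0, 0, 0], [0, 0, -8, 0, 0, 0], [0, 0, -12, 0, 0, 0]],
  ],
)

```text
time_s: 28.2
position: [0.4426, -0.3188, 0.0674]
tcp_rot: [[0.136, 0.991, -0.001], [0.991, -0.136, 0.001], [0.001, -0.001, -1.0]]
force: [-0.6, 0.2, -2.3]
opening: 0.111
grasp_force: 30.0
```

```bash
python3 go.py .6749 -.1675 .12 91.7;python3 - <<'E'
from h import *
np.set_printoptions(precision=4,suppress=True)
s=bot.capture("scene");t=bot.capture("top");st=bot.read_state();z=st["position"][2]-.0451
for p in(s,t):
  g=proj(p,(.443,-.318,.05))
  for r in bot.silhouettes(p,"bracket"):
    if np.hypot(*(np.array(r["centre"])-g))<25: print(r["confidence"],fit([(p,r["pixels"].astype(np.float32))],"bracket",(.443,-.318,-.13),z))
E
```

```text
t 28.2 p [ 0.4426 -0.3188  0.0674] open 0.111 j [-48.  39. 101.   0.  40. -40.] ty [ 0.991 -0.136 -0.001]
turn [-0.001 -0.001 -0.166] then mm [144.3 236.7 -52.6]
0.55 (array([ 0.4468, -0.3166, -0.2519]), np.float64(0.3218469023704529))
```

Request:
play_rows(
  moves=[
    [[0, 0, -16, 0, 0, 0], [0, 0, -20, 0, 0, 0], [0, 0, -14, 0, 0, -0.05], [0, 0, -5, 0, 0, -0.06], [0, 0, 0, 0, 0, -0.056]],
  ],
)

```text
time_s: 28.9
position: [0.4432, -0.3195, 0.1234]
tcp_rot: [[-0.032, 0.999, 0.001], [0.999, 0.032, -0.001], [-0.001, 0.001, -1.0]]
force: [0.5, -0.2, -3.3]
opening: 0.114
grasp_force: 30.0
```

Request:
play_rows(
  moves=[
    [[8, 13, 0, 0, 0, 0], [17, 28, 0, 0, 0, 0], [22, 36, 0, 0, 0, 0], [23, 38, 0, 0, 0, 0], [23, 38, 0, 0, 0, 0]],
  ],
)

```text
time_s: 29.4
position: [0.5945, -0.2196, 0.122]
tcp_rot: [[-0.028, 1.0, -0.001], [1.0, 0.028, 0.001], [0.001, -0.001, -1.0]]
force: [0.7, -1.2, -2.3]
opening: 0.113
grasp_force: 30.0
```

Request:
play_rows(
  moves=[
    [[23, 37, 0, 0, 0, 0], [18, 28, 0, 0, 0, 0], [8, 14, 0, 0, 0, 0], [2, 4, 0, 0, 0, 0], [0, 0, 0, 0, 0, 0]],
  ],
)

```text
time_s: 29.9
position: [0.6743, -0.1669, 0.1216]
tcp_rot: [[-0.031, 1.0, -0.002], [1.0, 0.031, 0.001], [0.001, -0.002, -1.0]]
force: [-0.6, -0.8, -2.5]
opening: 0.108
grasp_force: 30.0
```

Request:
play_rows(
  moves=[
    [[0, 0, 0, 0, 0, 0], [0, 0, 0, 0, 0, 0], [0, 0, 0, 0, 0, 0]],
  ],
)

```text
time_s: 30.2
position: [0.6736, -0.169, 0.1226]
tcp_rot: [[-0.028, 1.0, -0.001], [1.0, 0.028, 0.0], [0.0, -0.001, -1.0]]
force: [-0.8, 0.2, -2.6]
opening: 0.109
grasp_force: 30.0
```

```bash
python3 go.py .6748 -.1655 .049 91.7;python3 - <<'E'
from h import *
s=bot.capture("scene");t=bot.capture("top")
o=np.zeros((600,790,3),np.uint8);o[:300,:775]=cv2.resize(t["image"][150:210,240:395],None,fx=5,fy=5,interpolation=2)
o[300:600,:540]=cv2.resize(s["image"][180:280,170:350],None,fx=3,fy=3,interpolation=2)
cv2.imwrite("pics/chk4.png",o)
E
```

```text
t 30.2 p [ 0.6736 -0.169   0.1226] open 0.109 j [-23.  43.  76.  -0.  61. -25.] ty [ 1.     0.028 -0.001]
turn [-0.001 -0.    -0.001] then mm [ 3.5  1.3 73.6]
```

View pics/chk4.png

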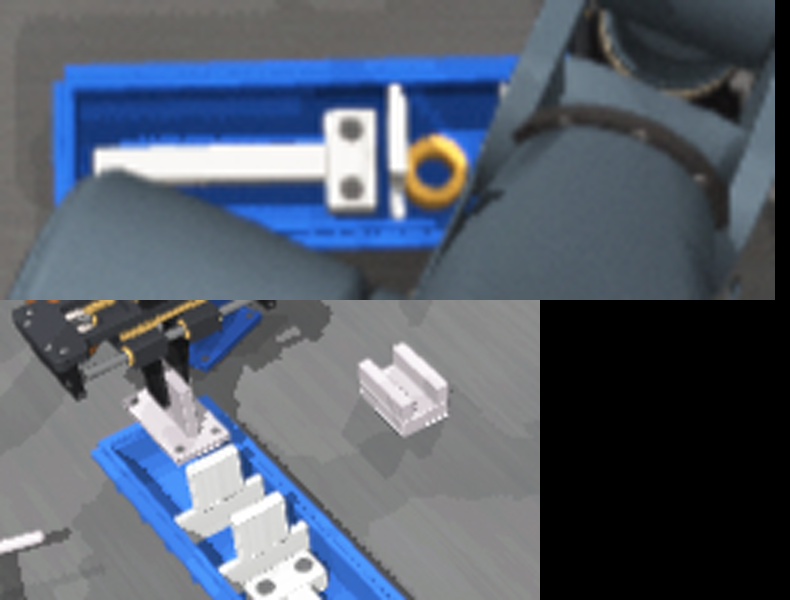

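The bracket is held level above its compartment. I'll lower it.

Request:
play_rows(
  moves=[
    [[3, 1, 5, 0, 0, 0], [0, 0, 14, 0, 0, 0], [0, 0, 16, 0, 0, 0], [0, 0, 14, 0, 0, 0], [0, 0, 9, 0, 0, 0]],
  ],
)

```text
time_s: 30.8
position: [0.6739, -0.1646, 0.0616]
tcp_rot: [[-0.03, 1.0, -0.004], [1.0, 0.03, 0.002], [0.002, -0.004, -1.0]]
force: [-0.3, 0.8, -2.0]
opening: 0.108
grasp_force: 30.0
```

Request:
play_rows(
  moves=[
    [[0, 0, 6, 0, 0, 0], [0, 0, 4, 0, 0, 0], [0, 0, 2, 0, 0, 0], [0, 0, 0, 0, 0, 0], [0, 0, 0, 0, 0, 0]],
  ],
)

```text
time_s: 31.3
position: [0.6757, -0.1653, 0.0531]
tcp_rot: [[-0.03, 1.0, 0.001], [1.0, 0.03, -0.0], [-0.0, 0.001, -1.0]]
force: [0.4, -0.8, -2.7]
opening: 0.111
grasp_force: 30.0
```

```bash
python3 go.py .6748 -.1655 .049 91.7
```

```text
t 31.3 p [ 0.6757 -0.1653  0.0531] open 0.111 j [-23.  48.  78.  -0.  54. -25.] ty [1.    0.03  0.001]
turn [0.001 0.    0.   ] then mm [-0.2 -0.9  4.1]
```

Request:
play_rows(
  moves=[
    [[0, 0, 2, 0, 0, 0], [0, 0, 1, 0, 0, 0], [0, 0, 1, 0, 0, 0], [0, 0, 0, 0, 0, 0], [0, 0, 0, 0, 0, 0]],
  ],
)

```text
time_s: 31.8
position: [0.6754, -0.1652, 0.0489]
tcp_rot: [[-0.03, 1.0, 0.0], [1.0, 0.03, -0.0], [-0.0, 0.0, -1.0]]
force: [-0.6, 0.4, -1.0]
opening: 0.112
grasp_force: 30.0
```

Request:
play_rows(
  moves=[
    [[0, 0, 0.6, 0, 0, 0], [0, 0, 0, 0, 0, 0], [0, 0, 0, 0, 0, 0]],
  ],
)

```text
time_s: 32.1
position: [0.6754, -0.1652, 0.0489]
tcp_rot: [[-0.03, 1.0, 0.0], [1.0, 0.03, -0.0], [-0.0, 0.0, -1.0]]
force: [-1.5, 1.3, 6.9]
opening: 0.114
grasp_force: 30.0
```

Request:
play_rows(
  moves=[
    [[0, 0, 0, 0, 0, 0], [0, 0, 0, 0, 0, 0], [0, 0, 0, 0, 0, 0], [0, 0, 0, 0, 0, 0], [0, 0, -5, 0, 0, 0]],
  ],
  fingers=-0.4,
)

```text
time_s: 32.6
position: [0.6747, -0.1649, 0.0521]
tcp_rot: [[-0.03, 1.0, -0.002], [1.0, 0.03, 0.001], [0.001, -0.002, -1.0]]
force: [-0.4, 0.1, -0.2]
opening: 0.293
grasp_force: 0.0
```

Request:
play_rows(
  moves=[
    [[0, 0, -15, 0, 0, 0], [0, 0, -30, 0, 0, 0], [0, 0, -40, 0, 0, 0], [-40, 0, -20, 0, 0, 0], [-45, -10, 0, 0, 0, 0]],
  ],
)

```text
time_s: 33.1
position: [0.6721, -0.2509, 0.1648]
tcp_rot: [[-0.034, 0.999, 0.011], [0.999, 0.034, -0.005], [-0.006, 0.011, -1.0]]
force: [1.2, -0.4, 0.3]
opening: 0.297
grasp_force: 0.0
```

Request:
play_rows(
  moves=[
    [[-35, -35, 0, 0, 0, 0], [-35, -35, 0, 0, 0, 0], [-35, -35, 0, 0, 0, 0], [-20, -20, 0, 0, 0, 0], [0, 0, 0, 0, 0, 0]],
  ],
)

```text
time_s: 33.6
position: [0.5441, -0.3831, 0.1596]
tcp_rot: [[-0.025, 1.0, 0.0], [1.0, 0.025, -0.002], [-0.002, 0.0, -1.0]]
force: [1.0, 0.6, 0.6]
opening: 0.301
grasp_force: 0.0
```

```bash
python3 tabs.py; python3 - <<'E'
from h import *
from tabs import tote
np.set_printoptions(precision=4,suppress=True)
s=bot.capture("scene");t=bot.capture("top")
for p in(s,t):
  for n,q in(("bracket",(.6755,-.1653,.03)),("tbar",(.6675,.0565,.03))):
    g=proj(p,(*q[:2],.02))
    for r in bot.silhouettes(p,n):
      if np.hypot(*(np.array(r["centre"])-g))<25:
        f=fit([(p,r["pixels"].astype(np.float32))],n,q,.004);print(n,f,tote(f[0]))
o=np.zeros((600,790,3),np.uint8);o[:300,:775]=cv2.resize(t["image"][150:210,240:395],None,fx=5,fy=5,interpolation=2)
o[300:600,:540]=cv2.resize(s["image"][180:280,170:350],None,fx=3,fy=3,interpolation=2)
cv2.imwrite("pics/chk5.png",o)
E
```

```text
scene divider_long [257. 259.] 0.92 [ 0.0035 -0.0041]
scene divider_long [530. 313.] 0.7 [-0.3695  0.4841]
scene divider_short [242. 244.] 0.56 [ 0.0053 -0.0697]
top divider_long [180. 169.] 0.37 [0.0409 0.402 ]
top divider_long [136. 251.] 0.3 [-0.1997  0.5295]
top divider_short [342. 178.] 0.47 [ 0.0026 -0.0774]
bracket (array([ 0.6791, -0.1857, -0.1413]), np.float64(0.44958406686782837)) [ 0.0037 -0.1514]
tbar (array([0.6696, 0.0565, 0.0263]), np.float64(0.12244898080825806)) [0.0012 0.091 ]
bracket (array([ 0.6769, -0.1643,  0.0202]), np.float64(0.054684579372406006)) [ 0.0021 -0.1299]
tbar (array([0.6691, 0.0566, 0.014 ]), np.float64(0.07090210914611816)) [0.0008 0.0911]
```

View pics/chk5.png

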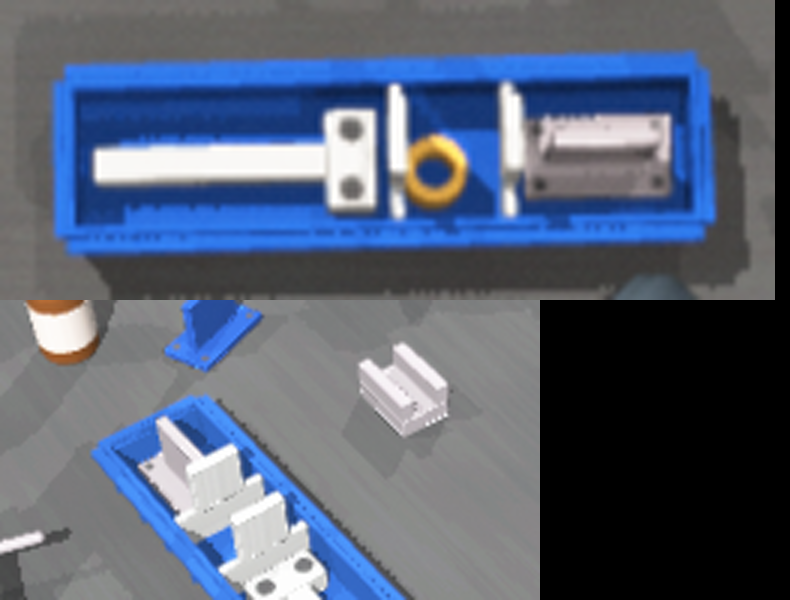

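The bracket stands lengthwise in its compartment, the T-bar lies flat, and the bush stands between the dividers. The gripper is clear of everything, so I'll hand in.

```bash
python3 -c "
from rig import bot;print(bot.hand_in())"
```

```text
the job is handed in; nothing more can be done
None
```

I've handed the job in: the last pictures show the T-bar flat in the riser-end compartment, the bracket on its foot in the opposite one and the bush standing between the dividers; no verdict came back.

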